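# Set a drawer front in the handle-drilling jig against its flip stop

### The arm

A 6-joint arm with a two-finger parallel gripper is mounted at the origin on the work surface. World frame = base frame: x ahead of the robot, y to its left, z up, the work surface at z = 0. Lengths are in m, angles in rad, forces in N, time in s.
With the tool pointing down it reaches from about 0.425 to 0.95 m from the base axis. Payload 3.5 kg.
Tool frame: the origin (TCP) lies midway between the tips of the shut fingers; the grasp point (between the pads) lies 19 mm behind it; z points along the fingers, y is the line along which they close (so a half turn about z gives the same grasp; the last joint's range is limited). The gripper opens to 85 mm and grips with 20 to 120 N. Pads are 22 mm wide; open, the fingers measure 114 mm over their backs; the gripper's body (76 mm by 85 mm) begins 54 mm behind the grasp point. The pads swing forward as they close: fully open they stand 13 mm farther back than shut.
Start: joints at [1.065, 0.286, 1.577, -0, 1.279, -0.15], TCP at [0.235, 0.633, 0.231] pointing down, gripper open.
Joint ranges: [-2.77, 2.77], [-0.9, 2.22], [0.21, 2.48], [-1.53, 4.67], [0.24, 2.81], [-2.84, 2.84]. Speed limits (rad/s): [2.79, 2.79, 3.14, 3.14, 3.14, 3.14].

### API

Orientations are given as a unit quaternion [w, x, y, z].
In Python, from workcell import ctrl gives the robot as it stands. The module is installed in compiled form; this text tells all that it offers.
- The arm moves only by the tool move_arm, never from a script. Its argument "motion" is a list that holds one entry, the list of rows, each a list of 7 numbers: the shift along the tool's x, y, z in cm, then the turn, a rotation vector about the tool's x, y, z in rad, then the opening, from -1 (shut) to 1 (fully open). A call has 1 to 12 rows; each row shifts and turns the commanded pose from where the row before left it, along the tool's axes as they then stand; what a row does not reach is not made up. A row lasts 1/12 s, in which the tool goes at most 41.7 mm and 7.16 degrees, less where a joint would pass 70% of its speed; a pose out of reach is approached as far as the arm can. A call with a gripper value outside its range is refused whole. The fingers move at their own pace and stop on an object; "grip_force" is the grip in N (left out, the last holds). Time passes only in rows, so rows that do not move let the fingers close. It gives the time, the measured TCP pose, the force, the opening and the grip force at its end, in the units of the state.
- ctrl.read_state(): the state, without advancing time (a new reading comes with each control period).
- ctrl.get_image(name): name is "scene" or "top"; returns the picture (420x560x3 uint8, red, green, blue); there is no depth.
- ctrl.camera_info(name): a dict with "fx", "fy", "cx", "cy" (pixels), "k1" (the pictures are not rectified: a ray, as slopes to the right and down, at radius r is drawn at 1 + k1 r^2 times it, then the intrinsics apply), "R" (3x3) and "t" (3): a world point X has camera coordinates R X + t. Camera axes: x right, y down, z forward; pixel columns grow to the right and rows downward; lengths in m; the calibration is good to about 2 mm. A picture is of the moment at which its call begins. camera_info takes no time and is no camera call.
- ctrl.job_done(): hands the job in; it is judged then, once.
The state is a dict: "clock": time; "joints": joint angles; "joint_velocities": joint speeds; "joint_efforts": joint torques, N m; "tool_pos": TCP position; "tool_rot": TCP orientation; "force": force on the tool from outside, world axes, zero at the start; "wrist_torque": the same for the moment, N m; "opening": finger opening in m; "finger_force": force on a finger pad.
Only numpy, scipy, OpenCV 4.12 (cv2) and the standard library are available. Lean on these libraries where they do the work, as an engineer would, in place of code of your own. Each camera call takes 0.05 s, during which the arm holds its last target. There are 200 camera calls.

### The job

The small oak drawer front is to be drilled for its new handle. Flip the jig's outer stop (the one farther from the drill guide) fully down, then slide the drawer front along the deck square against the fence and push it snugly up against that stop, by feel and without forcing it, since the stop is only finger-tight and must keep its setting. Leave the inner stop up and the other things where they lie.

Things in the scene. Friction and masses are not known exactly. Their poses are not given: they have to be found in the camera images.
- jig: Drilling jig, fixed: plywood deck 18 mm thick with a straight aluminium fence (40 mm high above the deck, 30 mm thick). Origin on the counter (18 mm below the deck's top) under the fence's front face, at the drill guide. x points square into the fence, away from the robot; y along the fence to the left. Deck: x -220 to 60 mm, y -360 to 260 mm. Two alike flip stops ride on the fence, left of the guide.
- guide (a point): Drill guide: middle of its aluminium bar's top, 60 mm before the fence face, 32 mm above the deck. The bar (124 mm along y, 26 mm deep, two steel bushings 6 mm higher) hangs on an arm from the fence; the drawer front passes under it (underside 24 mm above the deck). Its knob on the fence is 60 mm above the deck.
- outer_flag (a joint): Angle (rad) of the outer stop's flag (farther left, 149 mm from the guide): 0 = fully down on its rest, blade hanging before the fence; 1.6 to 1.9 = up, as it starts; 2.05 = its back limit. The hinge is stiff (0.06 N m: 2 to 5 N on the blade), the flag stays where left. Up, its arm stands upright and is flipped by pushing its back forward round the pin.
- outer_hinge (a point): Middle of the outer flag's hinge pin: 4 mm behind the fence's front face, 52 mm above the deck; the pin is parallel to the fence. The flag is an L, 14 mm wide along y. Down: its arm reaches to 34 mm before the fence face (arm's top 58 mm above the deck) and the blade, 18 to 34 mm before the fence, hangs to 3 mm above the deck. Up: the arm stands upright, leaning back a little, to 90 mm above the deck, the blade pointing forward.
- outer_face (a point): Middle of the outer blade's bare right-hand face. Flag down: 26 mm before the fence face, 9 mm above the deck. There the flat steel head (outer_screw_c0, 11 mm across, 3 thick) of an adjusting screw stands out to the right; the drawer front's left end meets this head, not the blade. The head's face is 4 to 20 mm off the blade, set anew each time, not measured: found by touch. y does not change as the flag turns.
- outer_knob (a point): Top of the outer stop's black clamp knob, 25 mm behind the fence's front face, 64 mm above the deck. The blade's bare face is 7 mm to the right of it along y. The clamp is finger-tight: about 11 N along the fence shifts the stop, and more than 9 N from the drawer front is forcing it.
- inner_flag (a joint): The same angle for the inner stop's flag (69 mm from the guide, alike in size). It starts up and is to stay up.
- front_mid (a point): Centre (9 mm up) of the oak drawer front lying loose and askew on the deck, off the fence and to the right of its place: 260 mm long (its y), 120 mm deep (its x), 18 mm thick; square edges 14 mm high, with a panel 4 mm higher set in 8 mm; 0.27 to 0.53 kg, slides with 1 to 3 N. Its axes agree with the jig's when square to the fence.
- pull: a loose steel bar pull (136 mm bar on two feet, 35 mm high) lying on the left end of the deck; origin under its middle. Bystander.
- pencil: a pencil (175 mm long, 7 mm thick) lying on the deck near its front edge; origin under its middle. Bystander.
- tape: a tape measure in a grey case (70 x 34 x 60 mm) on the counter to the left; origin at the middle of its underside. Bystander.
- drill: a cordless drill standing on its battery pack (205 mm high) on the counter to the left; origin at the middle of its underside. Bystander.
- screwdriver: a screwdriver lying on the counter to the right. Bystander.
- mug: a white mug (82 mm wide, 95 mm high) on the counter to the right; origin at the middle of its underside. Bystander.

How it is judged:
On the way, in this order (a step that is already met when the one before it is completed fails the run):
1. the outer stop's flag is flipped fully down (value of joint outer_flag below 0.06 rad), for 0.2 s.
2. the drawer front is pushed up against the lowered flag (over 1 N between them) (value of joint outer_flag below 0.06 rad and contact force between front and outer_flag above 1 N), for 0.05 s.
At the end, for the whole second after the job is handed in: The outer flag is fully down (within 0.06 rad); the drawer front lies flat and still, against the fence (gap at most 2 mm at its middle), square to it within 0.015 rad, its left end against the outer flag's screw head (gap at most 2 mm); the stop has not shifted and the inner flag is up (value of joint outer_flag below 0.06 rad and x of front_mid in the frame of jig between -0.062 and -0.057 m and y of outer_screw_c0 in the frame of front_mid between 0.1285 and 0.1335 m and angle between the y axis of front_mid and the y axis of jig, either way round below 0.015 rad and angle between front_mid's own z axis and vertical below 0.02 rad and linear speed of front below 0.01 m/s and value of joint inner_flag above 1.2 rad and distance of outer_knob from where it was at the start of the episode below 0.002 m); the robot touches nothing.
It fails at once if the drawer front is forced against the stop with more than 9 N (contact force between front and outer_flag above 9 N).
It fails at once if the outer stop is shifted along the fence by more than 2 mm (distance of outer_knob from where it was at the start of the episode above 0.002 m).
It fails at once if the inner stop's flag is flipped down (value of joint inner_flag below 1.2 rad).
It fails at once if one of the other things is pushed about (more than 20 mm) (distance of any of pull, pencil, tape, drill, screwdriver, mug from where it was at the start of the episode above 0.02 m).
It also fails if it takes over 61 s, if anything falls off the work surface, if the arm or the gripper's body presses on something with over 40 N, if the wrist force passes 120 N, or if a joint passes its speed limit or range.

## Working session

There is one attempt and no reset: what is moved stays moved. The work goes in short steps, Python scripts to look and compute and a tool call to move; the robot and the scene stay as the last step left them, time stands still between calls to the robot, and variables do not carry over. Pictures are saved under pics/ and viewed, at most 10 in all, crops included, and the job is handed in when it is done.

Besides the shell and the picture viewer there is one more tool, called after "Emit:" as name([rows], argument=value, ...), one row to a line, values as JSON. move_arm: Moves the arm, as the interface text tells. Its arguments: {"type":"object","properties":{"motion":{"type":"array"},"grip_force":{"type":"number"}},"required":["motion"]}

```bash
mkdir -p pics
python3 - <<'E'
from workcell import ctrl
import cv2
for n in("scene","top"):
    im=ctrl.get_image(n); cv2.imwrite(f"pics/{n}0.png",im[:,:,::-1])
    print({k:(v.tolist() if hasattr(v,'tolist') else v) for k,v in ctrl.camera_info(n).items()})
print(ctrl.read_state())
E
```

```text
{'fx': 489.1257631366543, 'fy': 489.1257631366543, 'cx': 280.9547926335827, 'cy': 216.07605784645847, 'k1': -0.11262101526399311, 'R': [[0.7561571973943756, 0.6543804670385767, 0.0035351360734052002], [0.5515931498173389, -0.6344579663228731, -0.5414869213970278], [-0.3520955692752608, 0.41139918975104744, -0.8407017406719884]], 't': [-0.4314976440715542, -0.23561650080073118, 1.4811396232555456]}
{'fx': 529.5702883315262, 'fy': 529.5702883315262, 'cx': 276.600914643993, 'cy': 215.6598337651375, 'k1': -0.1311515703645008, 'R': [[-0.023353420518367664, -0.9997255432241519, 0.0018590253539182435], [-0.9962384043542011, 0.023116663458400636, -0.08351443923266566], [0.08344854366546996, -0.0038023802709976078, -0.9965048331364916]], 't': [0.010805413172090961, 0.5473283498567236, 1.7816431417904937]}
{'clock': 0.1, 'joints': array([ 1.06498350e+00,  2.87109704e-01,  1.57803347e+00, -5.61996420e-06,
        1.27863781e+00, -1.50006530e-01]), 'joint_velocities': array([ 2.83165341e-05, -2.30374534e-03, -1.19239512e-03,  1.05077298e-03,
       -7.01050526e-04, -7.77156845e-04]), 'joint_efforts': array([ 7.71551677e-04, -4.07289970e+01, -2.93702531e+01, -1.29740974e-04,
        3.40536208e-03, -1.63365854e-05]), 'tool_pos': array([0.23481537, 0.63219583, 0.23006221]), 'tool_rot': array([-3.49845995e-04,  1.76965302e-01,  9.84216483e-01, -1.03673361e-03]), 'force': array([0.66253752, 1.23117635, 1.12784822]), 'wrist_torque': array([-0.03965975, -0.02975481, -0.05389412]), 'finger_force': 0.0, 'opening': 0.08542531314508969}
```

View pics/scene0.png

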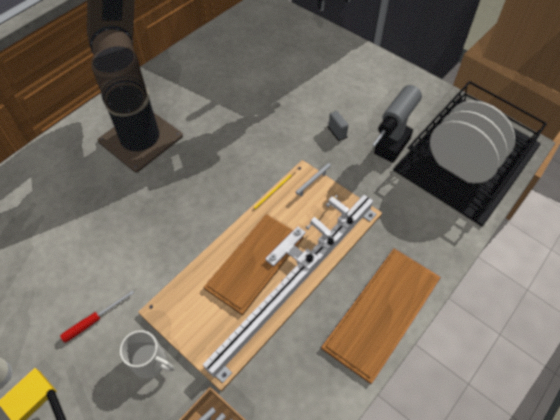

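View pics/top0.png

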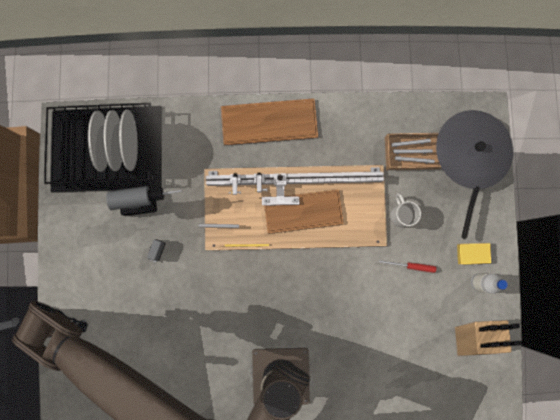

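The top view shows the deck at cols 205–387, rows 166–250, with the outer stop at about (235,182), the inner stop at (259,182) and the guide bar at (281,201). The drawer front spans (265–342, 191–233). The scene view agrees. Next I'll zoom in on both.

Run:
```python
import cv2
t=cv2.imread("pics/top0.png")[155:260,195:395]; cv2.imwrite("pics/tc.png",cv2.resize(t,None,fx=4,fy=4,interpolation=cv2.INTER_CUBIC))
t=cv2.imread("pics/scene0.png")[155:305,230:390]; cv2.imwrite("pics/sc.png",cv2.resize(t,None,fx=4,fy=4,interpolation=cv2.INTER_CUBIC))
```

```text
(no output)
```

View pics/tc.png

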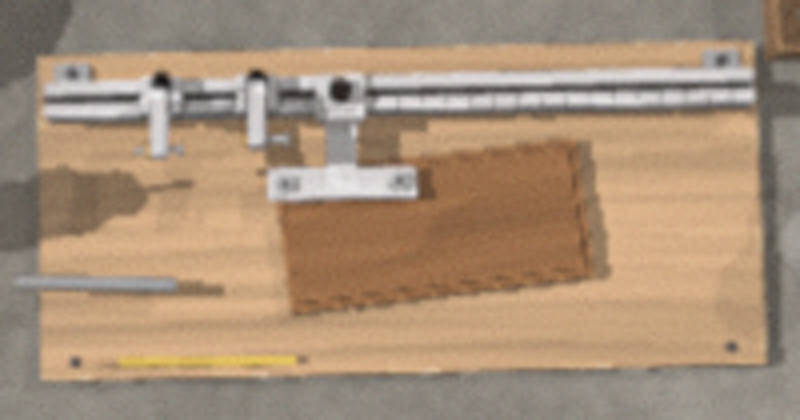

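View pics/sc.png

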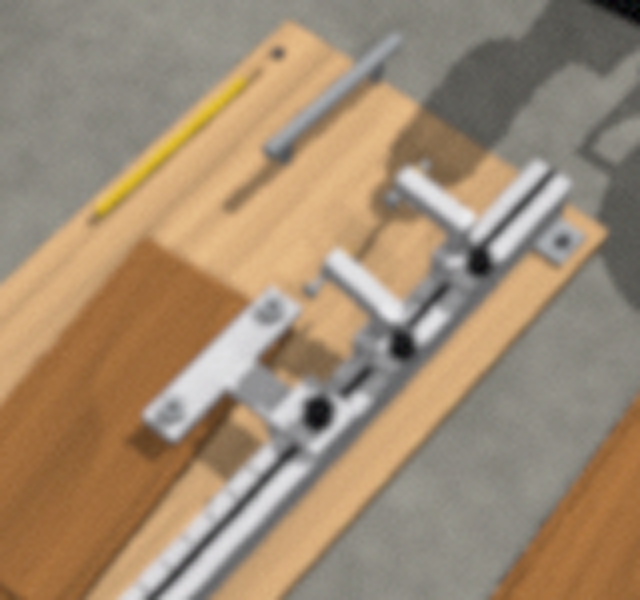

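The crops give clear positions. In the 4x top crop the deck corners are (38,55), (755,38), (767,362) and (41,380), and the drawer front's corners are (580,142), (592,275) and (291,313). The knobs are at (162,78), (256,74) and (341,90). In the scene crop the knobs are at (480,262), (402,345) and (317,411). I'll cast rays from these.

```bash
cat > h.py <<'E'
import numpy as np, cv2
from workcell import ctrl
def ray(n,uv):
    c=ctrl.camera_info(n); R=np.array(c["R"]);t=np.array(c["t"])
    K=np.array([[c["fx"],0,c["cx"]],[0,c["fy"],c["cy"]],[0,0,1]])
    p=cv2.undistortPoints(np.array(uv,float).reshape(-1,1,2),K,np.array([c["k1"],0,0,0.]))[:,0]
    d=np.c_[p,np.ones(len(p))]@R; return -R.T@t,d/np.linalg.norm(d,axis=1)[:,None]
def plane(n,uv,z):
    o,d=ray(n,uv); return o+d*((z-o[2])/d[:,2])[:,None]
def tri(a,b):
    o1,d1=ray("top",a);o2,d2=ray("scene",b);out=[]
    for x,y in zip(d1,d2):
        s=np.linalg.lstsq(np.c_[x,-y],o2-o1,rcond=None)[0]
        p,q=o1+s[0]*x,o2+s[1]*y; out.append(np.r_[(p+q)/2,np.linalg.norm(p-q)])
    return np.array(out)
T=lambda a,o=(195,155):(np.array(a)+.5)/4-.5+o
S=lambda a:T(a,(230,155))
E
python3 - <<'E'
from h import *
np.set_printoptions(precision=4,suppress=True)
D=plane("top",T([(38,55),(755,38),(767,362),(41,380)]),.018)[:,:2]
print(D,[np.linalg.norm(D[i]-D[i-1]) for i in range(4)])
print("knobs",tri(T([(162,78),(256,74),(341,90)]),S([(480,262),(402,345),(317,411)])))
# jig fit (Procrustes) TL,TR,BR,BL in jig coords
J=np.array([(.06,.26),(.06,-.36),(-.22,-.36),(-.22,.26)])
A=J-J.mean(0);B=D-D.mean(0);th=np.arctan2((A[:,0]*B[:,1]-A[:,1]*B[:,0]).sum(),(A*B).sum())
R=np.array([[np.cos(th),-np.sin(th)],[np.sin(th),np.cos(th)]]);o=D.mean(0)-R@J.mean(0)
print("jig",th,o,"res",D-(J@R.T+o))
toJ=lambda p:(p[:,:2]-o)@R
K=tri(T([(162,78),(256,74),(341,90)]),S([(480,262),(402,345),(317,411)]));print("knobs jig",toJ(K))
print("front corners jig",toJ(plane("top",T([(580,142),(592,275),(291,313)]),.032)))
bar=tri(T([(289,184),(402,181)]),S([(269,311),(172,411)]));print("bushings",bar,toJ(bar))
im=cv2.imread("pics/top0.png");hsv=cv2.cvtColor(im,cv2.COLOR_BGR2HSV)
for p in [(300,215),(370,220),(240,225)]:print(hsv[p[1],p[0]])
E
```

```text
[[ 0.7175  0.2445]
 [ 0.7186 -0.3765]
 [ 0.4379 -0.3753]
 [ 0.4374  0.2451]] [np.float64(0.28010177359637883), np.float64(0.6209781395154356), np.float64(0.28069201745257927), np.float64(0.6203703382871019)]
knobs [[ 0.6832  0.1324  0.087   0.0002]
 [ 0.6838  0.0537  0.0873  0.0025]
 [ 0.6708 -0.0151  0.0833  0.0013]]
jig 0.0005524041395840734 [ 0.6578 -0.0155] res [[-0.0002 -0.0001]
 [ 0.0006 -0.001 ]
 [-0.0001  0.0004]
 [-0.0003  0.0007]]
knobs jig [[0.0254 0.1479]
 [0.026  0.0691]
 [0.0129 0.0004]]
front corners jig [[-0.0289 -0.2034]
 [-0.1427 -0.2097]
 [-0.1688  0.0462]]
bushings [[ 0.5961  0.0302  0.0607  0.0018]
 [ 0.5968 -0.0639  0.061   0.003 ]] [[-0.0617  0.0457]
 [-0.0611 -0.0483]]
[ 13 130 153]
[ 16  95 215]
[ 15  92 169]
```

Emit:
move_arm([
  [[0, 0, 0, 0, 0, -0.119, -1], [0, 0, 0, 0, 0, -0.119, -1], [0, 0, 0, 0, 0, -0.118, -1], [-1.8, -3.2, 0, 0, 0, 0, -1], [-1.8, -3.2, 0, 0, 0, 0, -1], [-1.8, -3.2, 0, 0, 0, 0, -1], [-1.8, -3.2, 0, 0, 0, 0, -1], [-1.8, -3.2, 0, 0, 0, 0, -1], [-1.8, -3.2, 0, 0, 0, 0, -1], [-1.8, -3.2, 0, 0, 0, 0, -1], [-1.8, -3.2, 0, 0, 0, 0, -1], [-1.8, -3.2, 0, 0, 0, 0, -1]],
])

```text
clock: 1.1
tool_pos: [0.3973, 0.343, 0.2309]
tool_rot: [-0.0, -0.0, 1.0, -0.0]
force: [1.2, -0.1, 0.5]
opening: 0.0001
finger_force: 0.0
```

Emit:
move_arm([
  [[-3.2, -2.1, 0, 0, 0, 0, -1], [-3.2, -2.1, 0, 0, 0, 0, -1], [-3.2, -2.1, 0, 0, 0, 0, -1], [-3.2, -2.1, 0, 0, 0, 0, -1], [-3.2, -2.1, 0, 0, 0, 0, -1], [-3.2, -2.1, 0, 0, 0, 0, -1], [-3.2, -2.1, 0, 0, 0, 0, -1], [-3.2, -2.1, 0, 0, 0, 0, -1], [-3.2, -2.1, 0, 0, 0, 0, -1], [-3.2, -2.1, 0, 0, 0, 0, -1], [0, 0, 2.5, 0, 0, 0, -1], [0, 0, 2.5, 0, 0, 0, -1]],
])

```text
clock: 2.1
tool_pos: [0.72, 0.1327, 0.1822]
tool_rot: [0.002, 0.001, 1.0, 0.0]
force: [-0.5, 0.4, -0.8]
opening: -0.0001
finger_force: 0.0
```

Run:
```python
import cv2
from workcell import ctrl
print(ctrl.read_state()["tool_pos"])
t=ctrl.get_image("scene")[155:305,230:390,::-1]; cv2.imwrite("pics/sc1.png",cv2.resize(t,None,fx=4,fy=4,interpolation=cv2.INTER_CUBIC))
```

```text
[0.72004698 0.13265892 0.18219525]
```

View pics/sc1.png

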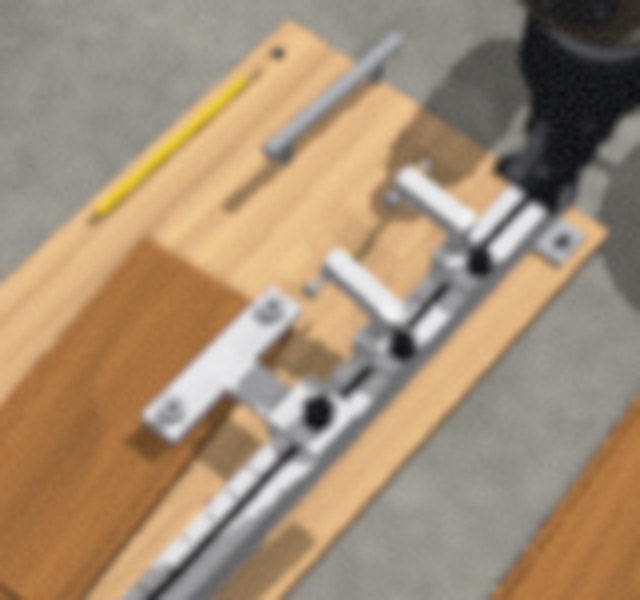

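The flags stand upright as expected, and the fingertips are behind the outer one. Now the flip.

Emit:
move_arm([
  [[0, 0, 2.8, 0, 0, 0, -1], [0, 0, 2.8, 0, 0, 0, -1], [0, 0, 2.8, 0, 0, 0, -1], [1.7, 0, 0, 0, 0, 0, -1], [1.7, 0, 0, 0, 0, 0, -1], [0.7, 0, 0, 0, 0, 0, -1], [0.8, 0, 0.1, 0, 0, 0, -1], [0.8, 0, 0.1, 0, 0, 0, -1], [0.7, 0, 0.4, 0, 0, 0, -1], [0.6, 0, 0.5, 0, 0, 0, -1], [0.5, 0, 0.6, 0, 0, 0, -1], [0.5, 0, 0.5, 0, 0, 0, -1]],
])

```text
clock: 3.15
tool_pos: [0.6375, 0.1348, 0.0755]
tool_rot: [0.001, -0.0, 1.0, 0.0]
force: [6.9, 1.0, 11.8]
opening: 0.0001
finger_force: 8.2
```

Emit:
move_arm([
  [[0, 0, 0.1, 0, 0, 0, -1], [0, 0, 0.1, 0, 0, 0, -1], [0, 0, 0, 0, 0, 0, -1]],
])

```text
clock: 3.4
tool_pos: [0.6378, 0.1348, 0.0757]
tool_rot: [0.0, -0.0, 1.0, -0.0]
force: [-1.7, 0.5, 11.2]
opening: -0.0001
finger_force: 5.8
```

Emit:
move_arm([
  [[0, 0, -3.5, 0, 0, 0, -1], [0, 0, -3.5, 0, 0, 0, -1], [0, 0, -3.5, 0, 0, 0, -1], [2.4, -3.3, 0, 0, 0, 0, -1], [2.4, -3.3, 0, 0, 0, 0, -1], [2.4, -3.3, 0, 0, 0, 0, -1], [2.4, -3.3, 0, 0, 0, 0, 1], [2.4, -3.3, 0, 0, 0, 0, 1], [2.4, -3.3, 0, 0, 0, 0, 1], [2.6, -3.2, 0, 0, 0, 0, 1], [0, 0, 3.5, 0, 0, 0, 1], [0, 0, 3.5, 0, 0, 0, 1]],
])

```text
clock: 4.4
tool_pos: [0.467, -0.0975, 0.1093]
tool_rot: [0.002, 0.002, 1.0, -0.001]
force: [-0.3, 0.6, -0.7]
opening: 0.072
finger_force: 0.0
```

Run:
```python
import cv2,numpy as np
from workcell import ctrl
s=ctrl.read_state();print(s["tool_pos"],s["opening"],s["joints"])
a=ctrl.get_image("scene")[155:305,230:390,::-1]; b=ctrl.get_image("top")[155:260,195:395,::-1]
cv2.imwrite("pics/s2.png",cv2.resize(a,None,fx=4,fy=4,interpolation=cv2.INTER_CUBIC))
cv2.imwrite("pics/t2.png",cv2.resize(b,None,fx=4,fy=4,interpolation=cv2.INTER_CUBIC))
```

```text
[ 0.46704627 -0.09751883  0.10928295] 0.07196529724686539 [-4.18894884e-01 -1.54717973e-02  2.15284110e+00 -7.46638686e-05
  9.99420647e-01 -1.98543293e+00]
```

View pics/s2.png

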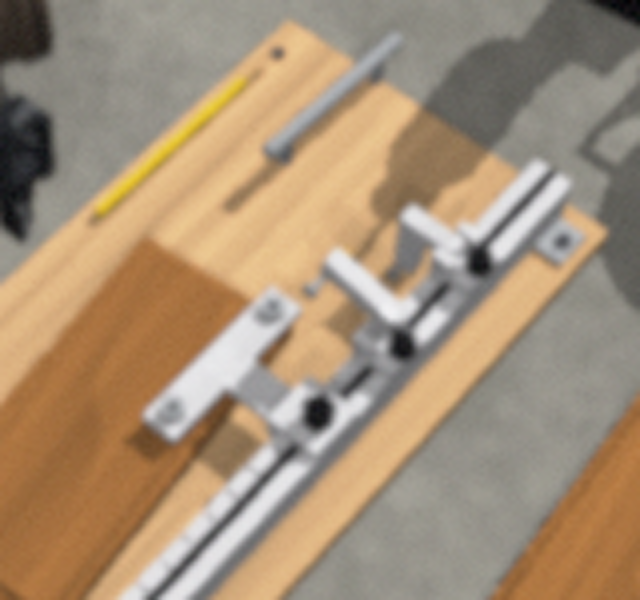

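The outer flag is now down, with its blade in front of the fence at crop position (410,240). The stop has not moved and the inner flag is still up. Next I'll descend and push the front to the fence with both open fingers.

Emit:
move_arm([
  [[0, 0, 0, 0, 0, 0, 1], [0, 0, 3.2, 0, 0, 0, 1], [0, 0, 3.2, 0, 0, 0, 1], [0, 0, 3.0, 0, 0, 0, 1], [-1, 0, 0, 0, 0, 0, 1], [-1, 0, 0, 0, 0, 0, 1], [-0.7, 0, 0, 0, 0, 0, 1], [-0.7, 0, 0, 0, 0, 0, 1], [-0.7, 0, 0, 0, 0, 0, 1], [-0.7, 0, 0, 0, 0, 0, 1], [-0.5, 0, 0, 0, 0, 0, 1], [0, 0, 0, 0, 0, 0, 1]],
])

```text
clock: 5.5
tool_pos: [0.5226, -0.0956, 0.0168]
tool_rot: [0.001, -0.0, 1.0, -0.0]
force: [-2.7, 1.7, 6.4]
opening: 0.085
finger_force: 2.7
```

Run:
```python
import cv2,numpy as np
from workcell import ctrl
s=ctrl.read_state();print(s["tool_pos"],s["force"])
a=ctrl.get_image("scene")[170:340,180:360,::-1]; b=ctrl.get_image("top")[155:260,225:395,::-1]
f=lambda i,k:cv2.resize(i,None,fx=k,fy=k,interpolation=cv2.INTER_CUBIC)
a=f(a,2.2);b=f(b,2.35);h=max(a.shape[0],b.shape[0])
p=lambda i:cv2.copyMakeBorder(i,0,h-i.shape[0],0,0,0)
o=np.hstack([p(a),p(b)]);print(o.shape,a.shape);cv2.imwrite("pics/c3.png",o)
```

```text
[ 0.52258471 -0.09558078  0.0167544 ] [-2.71629722  1.69157794  6.4001053 ]
(374, 796, 3) (374, 396, 3)
```

View pics/c3.png

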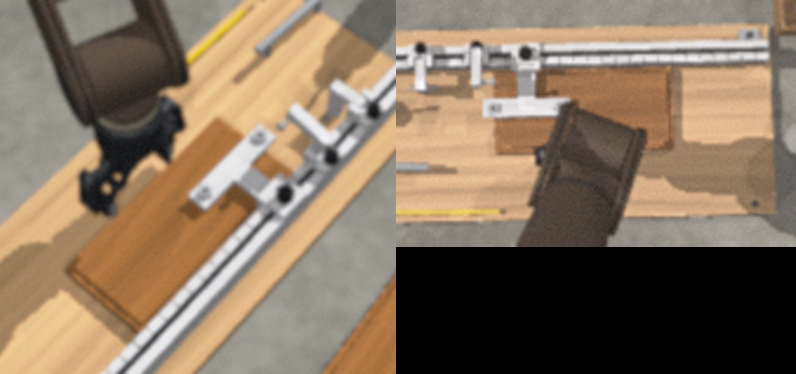

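The front now looks square and close to the fence, with the fingers in front of its near edge. I'll ease off vertically and continue to the fence.

Emit:
move_arm([
  [[0, 0, -0.2, 0, 0, 0, 1], [-0.1, 0, 0, 0, 0, 0, 1], [-0.1, 0, 0, 0, 0, 0, 1], [-0.1, 0, 0, 0, 0, 0, 1], [0, 0, 0, 0, 0, 0, 1]],
])

```text
clock: 6.02
tool_pos: [0.5233, -0.0956, 0.0173]
tool_rot: [-0.001, -0.0, 1.0, -0.0]
force: [-4.1, -1.2, 8.3]
opening: 0.0855
finger_force: 4.2
```

Emit:
move_arm([
  [[0, 0, -0.2, 0, 0, 0, 1], [0, 0, -0.2, 0, 0, 0, 1], [0, 0, 0, 0, 0, 0, 1]],
])

```text
clock: 6.27
tool_pos: [0.5238, -0.0954, 0.0207]
tool_rot: [0.001, 0.0, 1.0, -0.0]
force: [0.2, 0.5, 0.7]
opening: 0.0855
finger_force: 0.0
```

Emit:
move_arm([
  [[-0.2, 0, 0, 0, 0, 0, 1], [0, 0, 0, 0, 0, 0, 1]],
])

```text
clock: 6.43
tool_pos: [0.5256, -0.0952, 0.0203]
tool_rot: [0.0, -0.0, 1.0, -0.0]
force: [-0.5, -0.7, -0.4]
opening: 0.0855
finger_force: 0.0
```

Run:
```python
from h import *
np.set_printoptions(precision=4,suppress=True)
p=np.array([(272,68),(274,150),(101,152)]);p=(p+.5)/2.35-.5+(225,155)
print(plane("top",p,.032)[:,:2]-[.658,-.0155])
```

```text
[[-0.0067 -0.2071]
 [-0.1263 -0.2059]
 [-0.1233  0.0441]]
```

Emit:
move_arm([
  [[2, 0, -1, 0, 0, 0, -1], [2, 0, -1, 0, 0, 0, -1], [0, 0, 0, 0, 0, 0, -1], [0, 0, 0, 0, 0, 0, -1], [0, 0, 0, 0, 0, 0, -1], [0, 0, 0, 0, 0, 0, -1], [0, 0, 0, 0, 0, 0, -1], [0, 0, 0, 0, 0, 0, -1]],
])

```text
clock: 7.1
tool_pos: [0.4856, -0.0952, 0.04]
tool_rot: [-0.0, -0.0, 1.0, 0.0]
force: [-0.2, -0.1, 0.4]
opening: -0.0
finger_force: 0.0
```

Emit:
move_arm([
  [[0, 0, 1.6, 0, 0, 0, -1], [-1.1, 0, 0, 0, 0, 0, -1], [-1.1, 0, 0, 0, 0, 0, -1], [-0.8, 0, 0, 0, 0, 0, -1], [-0.6, 0, 0, 0, 0, 0, -1], [-0.3, 0, 0, 0, 0, 0, -1], [0, 0, 0, 0, 0, 0, -1]],
])

```text
clock: 7.68
tool_pos: [0.5244, -0.0951, 0.0242]
tool_rot: [-0.0, -0.0, 1.0, 0.0]
force: [-1.1, -0.7, -0.4]
opening: 0.0
finger_force: 0.1
```

Emit:
move_arm([
  [[-0.2, 0, 0, 0, 0, 0, -1], [0, 0, 0, 0, 0, 0, -1]],
])

```text
clock: 7.85
tool_pos: [0.5249, -0.0948, 0.024]
tool_rot: [-0.002, -0.0, 1.0, 0.001]
force: [-5.0, 1.1, 2.9]
opening: 0.0001
finger_force: 2.3
```

Emit:
move_arm([
  [[-0.2, 0, 0, 0, 0, 0, -1], [0, 0, 0, 0, 0, 0, -1]],
])

```text
clock: 8.02
tool_pos: [0.525, -0.0947, 0.0239]
tool_rot: [-0.005, -0.001, 1.0, 0.001]
force: [-10.0, -0.4, 8.7]
opening: 0.0001
finger_force: 5.3
```

Emit:
move_arm([
  [[1.0, 0, 0, 0, 0, 0, -1], [1.0, 0, -3, 0, 0, 0, -1], [0, 0, -4, 0, 0, 0, -1], [-2.0, -3.2, 0, 0, 0, 0, -1], [-2.0, -3.2, 0, 0, 0, 0, -1], [-2.0, -3.2, 0, 0, 0, 0, -1], [-2.0, -3.2, 0, 0, 0, 0, -1], [-2.0, -3.2, 0, 0, 0, 0, -1], [0, 0, 0, 0, 0, 0.12, 0], [0, 0, 0, 0, 0, 0.12, 0], [0, 0, 0, 0, 0, 0.12, 0], [0, 0, 0, 0, 0, 0.12, 0]],
])

```text
clock: 9.02
tool_pos: [0.6085, -0.2558, 0.0941]
tool_rot: [0.001, 0.241, 0.971, -0.0]
force: [-0.1, -0.1, 0.3]
opening: 0.0426
finger_force: 0.0
```

Emit:
move_arm([
  [[0, 0, 0, 0, 0, 0.12, 0], [0, 0, 0, 0, 0, 0.12, 0], [0, 0, 0, 0, 0, 0.12, 0], [0, 0, 0, 0, 0, 0.12, 0], [0, 0, 0, 0, 0, 0.12, 0], [0, 0, 0, 0, 0, 0.12, 0], [0, 0, 0, 0, 0, 0.12, 0], [0, 0, 0, 0, 0, 0.12, 0], [0, 0, 0, 0, 0, 0.13, 0], [0, 0, 0, 0, 0, 0, 0], [0, 0, 0, 0, 0, 0, 0]],
])

```text
clock: 9.93
tool_pos: [0.6084, -0.2553, 0.0944]
tool_rot: [0.001, 0.704, 0.71, 0.0]
force: [0.1, -0.9, -0.0]
opening: 0.0425
finger_force: 0.0
```

Run:
```python
import cv2,numpy as np
from h import *
s=ctrl.read_state();print(s["tool_pos"],s["tool_rot"],s["opening"],s["force"])
b=ctrl.get_image("top")[155:260,195:395,::-1]
cv2.imwrite("pics/t4.png",cv2.resize(b,None,fx=4,fy=4,interpolation=cv2.INTER_CUBIC))
```

```text
[ 0.60835401 -0.25529165  0.09437005] [6.71036528e-04 7.03927045e-01 7.10271902e-01 3.00442687e-04] 0.042516632513512204 [ 0.05992098 -0.93508446 -0.01696964]
```

View pics/t4.png

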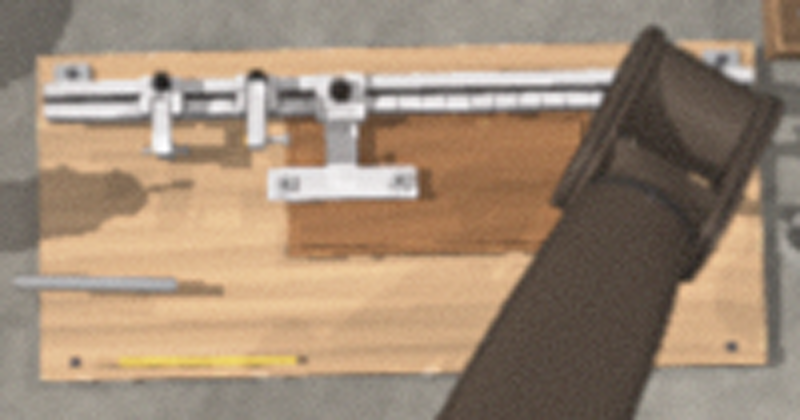

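The front lies square at the fence, with its left end at crop col 287. The outer blade's screw head sticks out to about col 182, so roughly 80 mm of travel remains. I'll descend and slide the front left, stopping well short of the stop.

Emit:
move_arm([
  [[0, 0, 3.5, 0, 0, 0.009, 0], [0, 0, 3.5, 0, 0, 0, 0], [0.8, 0, 0, 0, 0, 0, 0], [0.8, 0, 0, 0, 0, 0, 0], [0.8, 0, 0, 0, 0, 0, 0], [0.8, 0, 0, 0, 0, 0, 0], [0.8, 0, 0, 0, 0, 0, 0], [0.8, 0, 0, 0, 0, 0, 0], [0.8, 0, 0, 0, 0, 0, 0], [0.8, 0, 0, 0, 0, 0, 0], [0.6, 0, 0, 0, 0, 0, 0], [0.4, 0, 0, 0, 0, 0, 0]],
])

```text
clock: 10.98
tool_pos: [0.6092, -0.1806, 0.0251]
tool_rot: [0.001, 0.708, 0.706, 0.0]
force: [-0.2, -3.2, 2.1]
opening: 0.0424
finger_force: 1.5
```

Run:
```python
from h import *
s=ctrl.read_state();print(s["tool_pos"],s["force"],s["wrist_torque"])
b=ctrl.get_image("top")[155:260,195:395,::-1]
cv2.imwrite("pics/t5.png",cv2.resize(b,None,fx=4,fy=4,interpolation=cv2.INTER_CUBIC))
```

```text
[ 0.60915997 -0.18056729  0.02513569] [-0.23544613 -3.19506977  2.14465708] [-0.5276177   0.01009397  0.03526657]
```

View pics/t5.png

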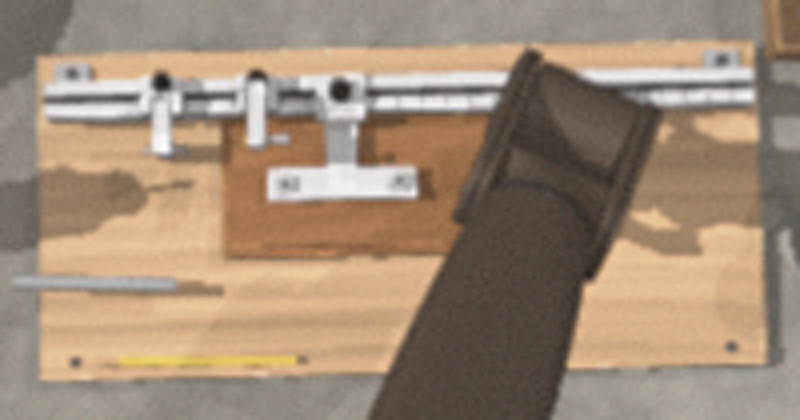

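The front's left end is now at col 223, still square at the fence, with 20–37 mm to go. I'll move 16 mm more, then feel for the stop.

Emit:
move_arm([
  [[0.4, 0, 0, 0, 0, 0, 0], [0.4, 0, 0, 0, 0, 0, 0], [0.4, 0, 0, 0, 0, 0, 0], [0.2, 0, 0, 0, 0, 0, 0], [0.1, 0, 0, 0, 0, 0, 0], [0.1, 0, 0, 0, 0, 0, 0]],
])

```text
clock: 11.53
tool_pos: [0.6085, -0.1651, 0.0242]
tool_rot: [-0.0, 0.708, 0.706, -0.0]
force: [-0.2, -3.1, 2.8]
opening: 0.0426
finger_force: 1.5
```

Emit:
move_arm([
  [[0.1, 0, 0, 0, 0, 0, 0], [0.1, 0, 0, 0, 0, 0, 0]],
])

```text
clock: 11.7
tool_pos: [0.6084, -0.1632, 0.0242]
tool_rot: [-0.0, 0.708, 0.706, -0.0]
force: [0.8, -2.7, 0.9]
opening: 0.0425
finger_force: 1.4
```

Emit:
move_arm([
  [[0.1, 0, 0, 0, 0, 0, 0], [0.1, 0, 0, 0, 0, 0, 0]],
])

```text
clock: 11.87
tool_pos: [0.6085, -0.1612, 0.0242]
tool_rot: [-0.0, 0.708, 0.706, -0.0]
force: [-0.5, -2.9, 2.5]
opening: 0.0425
finger_force: 1.4
```

Emit:
move_arm([
  [[0.05, 0, 0, 0, 0, 0, 0], [0.05, 0, 0, 0, 0, 0, 0], [0.05, 0, 0, 0, 0, 0, 0]],
])

```text
clock: 12.12
tool_pos: [0.6085, -0.1596, 0.0242]
tool_rot: [-0.0, 0.708, 0.706, -0.0]
force: [-0.1, -2.5, 2.3]
opening: 0.0427
finger_force: 1.3
```

Emit:
move_arm([
  [[0.05, 0, 0, 0, 0, 0, 0], [0.05, 0, 0, 0, 0, 0, 0], [0.05, 0, 0, 0, 0, 0, 0]],
])

```text
clock: 12.37
tool_pos: [0.6085, -0.1581, 0.0242]
tool_rot: [-0.0, 0.708, 0.706, -0.0]
force: [0.1, -3.0, 0.9]
opening: 0.0423
finger_force: 1.3
```

Emit:
move_arm([
  [[0.05, 0, 0, 0, 0, 0, 0], [0.05, 0, 0, 0, 0, 0, 0], [0.05, 0, 0, 0, 0, 0, 0]],
])

```text
clock: 12.62
tool_pos: [0.6085, -0.1566, 0.0243]
tool_rot: [-0.0, 0.708, 0.706, -0.0]
force: [-0.5, -2.4, 0.8]
opening: 0.0426
finger_force: 1.2
```

Emit:
move_arm([
  [[0.05, 0, 0, 0, 0, 0, 0], [0.05, 0, 0, 0, 0, 0, 0], [0.05, 0, 0, 0, 0, 0, 0]],
])

```text
clock: 12.87
tool_pos: [0.6085, -0.1551, 0.0242]
tool_rot: [-0.0, 0.708, 0.706, -0.0]
force: [0.0, -1.5, 0.7]
opening: 0.0424
finger_force: 1.2
```

Emit:
move_arm([
  [[0.05, 0, 0, 0, 0, 0, 0], [0.05, 0, 0, 0, 0, 0, 0], [0.05, 0, 0, 0, 0, 0, 0]],
])

```text
clock: 13.12
tool_pos: [0.6085, -0.1536, 0.0242]
tool_rot: [-0.0, 0.708, 0.706, -0.0]
force: [0.5, -1.9, 1.0]
opening: 0.0427
finger_force: 1.1
```

Emit:
move_arm([
  [[0.05, 0, 0, 0, 0, 0, 0], [0.05, 0, 0, 0, 0, 0, 0], [0.05, 0, 0, 0, 0, 0, 0]],
])

```text
clock: 13.37
tool_pos: [0.6085, -0.1527, 0.0243]
tool_rot: [0.0, 0.708, 0.706, -0.0]
force: [-0.3, -4.6, 0.5]
opening: 0.0428
finger_force: 2.5
```

Emit:
move_arm([
  [[0.03, 0, 0, 0, 0, 0, 0], [0, 0, 0, 0, 0, 0, 0]],
])

```text
clock: 13.53
tool_pos: [0.6086, -0.1526, 0.0243]
tool_rot: [0.001, 0.708, 0.706, -0.0]
force: [-0.1, -4.5, 0.2]
opening: 0.0426
finger_force: 2.5
```

Emit:
move_arm([
  [[0.05, 0, 0, 0, 0, 0, 0], [0, 0, 0, 0, 0, 0, 0]],
])

```text
clock: 13.7
tool_pos: [0.6086, -0.1525, 0.0243]
tool_rot: [0.001, 0.708, 0.706, -0.001]
force: [-0.2, -7.0, -0.1]
opening: 0.0429
finger_force: 3.0
```

That is firm contact, with roughly 4 N on the stop. I'll back off, lift clear and check.

Emit:
move_arm([
  [[-0.3, 0, 0, 0, 0, 0, 0], [-1.5, 0, 0, 0, 0, 0, 0], [-1.5, 0, 0, 0, 0, 0, 0], [0, 0, -3.5, 0, 0, 0, 0], [0, 0, -3.5, 0, 0, 0, 0], [-3, -2, -3.5, 0, 0, 0, 0], [-3, -2, 0, 0, 0, 0, 0], [-3, -2, 0, 0, 0, 0, 0], [-3, -2, 0, 0, 0, 0, 0], [-3, -2, 0, 0, 0, 0, 0], [-3, -2, 0, 0, 0, 0, 0]],
])

```text
clock: 14.62
tool_pos: [0.4899, -0.361, 0.1235]
tool_rot: [-0.0, 0.708, 0.706, 0.0]
force: [-0.5, 0.0, -0.4]
opening: 0.0431
finger_force: 0.0
```

Run:
```python
from h import *
np.set_printoptions(precision=4,suppress=True)
im=ctrl.get_image("top")[:,:,::-1].copy();b=im[155:260,195:395]
cv2.imwrite("pics/t6.png",cv2.resize(b,None,fx=4,fy=4,interpolation=cv2.INTER_CUBIC))
```

```text
(no output)
```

View pics/t6.png

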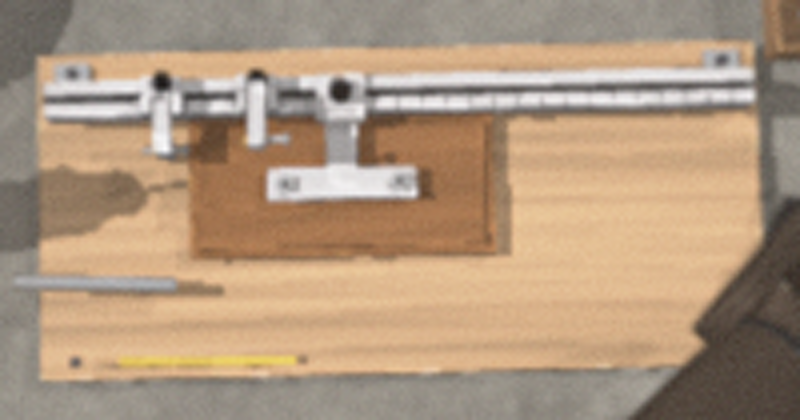

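The front looks square, at the fence and against the screw head at about col 190. Knobs, pencil and pull are unmoved. I'll make one light re-seating push at the near edge's middle to be sure of the fence contact.

Emit:
move_arm([
  [[3.9, 0, 0, 0, 0, 0, -1], [3.9, 0, 0, 0, 0, 0, -1], [3.9, 0, 0, 0, 0, 0, -1], [3.9, 0, 0, 0, 0, 0, -1], [3.9, 0, 0, 0, 0, 0, -1], [3.9, 0, 0, 0, 0, 0, -1], [3.9, 0, 0, 0, 0, 0, -1], [3.9, 0, 0, 0, 0, 0, -1], [3.9, 0, 0, 0, 0, 0, -1], [0, 0, 3.3, 0, 0, 0, -1], [0, 0, 3.3, 0, 0, 0, -1], [0, 0, 3.3, 0, 0, 0, -1]],
])

```text
clock: 15.67
tool_pos: [0.4935, -0.0075, 0.0243]
tool_rot: [0.001, 0.708, 0.707, 0.001]
force: [0.4, 0.3, 0.7]
opening: 0.0001
finger_force: 0.0
```

Emit:
move_arm([
  [[0, 0.8, 0, 0, 0, 0, -1], [0, 0.8, 0, 0, 0, 0, -1], [0, 0.6, 0, 0, 0, 0, -1], [0, 0.3, 0, 0, 0, 0, -1], [0, 0, 0, 0, 0, 0, -1]],
])

```text
clock: 16.08
tool_pos: [0.5196, -0.0087, 0.026]
tool_rot: [0.001, 0.708, 0.706, 0.001]
force: [-0.3, -0.3, 0.3]
opening: 0.0002
finger_force: 0.0
```

Emit:
move_arm([
  [[0, 0.2, 0, 0, 0, 0, -1], [0, 0.1, 0, 0, 0, 0, -1], [0, 0, 0, 0, 0, 0, -1]],
])

```text
clock: 16.33
tool_pos: [0.5207, -0.0081, 0.0248]
tool_rot: [0.0, 0.708, 0.706, 0.0]
force: [0.2, 0.4, 0.4]
opening: 0.0001
finger_force: 0.0
```

Emit:
move_arm([
  [[0, 0.2, 0, 0, 0, 0, -1], [0, 0, 0, 0, 0, 0, -1]],
])

```text
clock: 16.5
tool_pos: [0.5226, -0.008, 0.0245]
tool_rot: [0.0, 0.708, 0.706, 0.0]
force: [-0.4, -0.1, 0.3]
opening: -0.0001
finger_force: 0.0
```

Emit:
move_arm([
  [[0, 0.2, 0, 0, 0, 0, -1], [0, 0, 0, 0, 0, 0, -1]],
])

```text
clock: 16.67
tool_pos: [0.5238, -0.008, 0.0242]
tool_rot: [-0.001, 0.708, 0.706, -0.001]
force: [-2.4, -0.7, 1.0]
opening: 0.0003
finger_force: 1.2
```

Emit:
move_arm([
  [[0, 0.15, 0, 0, 0, 0, -1], [0, 0, 0, 0, 0, 0, -1]],
])

```text
clock: 16.83
tool_pos: [0.5241, -0.008, 0.0241]
tool_rot: [-0.002, 0.708, 0.706, -0.002]
force: [-6.2, -0.9, 5.9]
opening: 0.0001
finger_force: 3.9
```

The front was already seated, so contact went firm within 0.3 mm. I'll back away, check once more and hand in.

Emit:
move_arm([
  [[0, -0.5, 0, 0, 0, 0, -1], [0, -1.5, 0, 0, 0, 0, -1], [0, -1, -2, 0, 0, 0, -1], [0, 0, -3.5, 0, 0, 0, -1], [0, 0, -3.5, 0, 0, 0, -1], [0, 0, -3.5, 0, 0, 0, -1], [0, 0, 0, 0, 0, 0, -1], [0, 0, 0, 0, 0, 0, -1]],
])

```text
clock: 17.5
tool_pos: [0.4982, -0.0083, 0.1525]
tool_rot: [0.003, 0.708, 0.706, 0.002]
force: [-0.2, 0.0, -0.3]
opening: -0.0003
finger_force: 0.0
```

Run:
```python
from h import *
im=ctrl.get_image("scene")[:,:,::-1];old=cv2.imread("pics/scene0.png")
# outer knob / inner flag shift vs start, by template match
for (x,y) in [(349,220),(322,232)]:
    t=old[y-8:y+9,x-8:x+9] if x<330 else old[y-5:y+6,x-5:x+6]
    r=cv2.matchTemplate(im[y-20:y+21,x-20:x+21].copy(),t,cv2.TM_CCOEFF_NORMED)
    _,m,_,l=cv2.minMaxLoc(r);print(m,l[0]-20+t.shape[1]//2,l[1]-20+t.shape[0]//2)
print(ctrl.read_state()["tool_pos"],ctrl.job_done())
```

```text
0.9339001774787903 0 0
0.8523237705230713 0 1
the job is handed in; nothing more can be done
[ 0.49652147 -0.00796252  0.15013912] None
```

The job is handed in, with no verdict returned: the outer flag is down, the drawer front is square at the fence and snug against the outer stop's screw head (about 4 N by feel), and the final camera check showed no shift of that stop and the inner stop still up.

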